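# Clamp a tube rack on the shaker with the squeeze-release clamp

### The job

Clamp the loose tube rack lengthwise on the switched-off shaker: squeeze both side buttons of the sliding clamp to free it, slide it back, and stand the rack upright in the lane in front of the fixed fence. Squeeze again and slide the clamp up until its sprung jaw holds the rack square against the fence, the jaw pressed in about half of its 10 mm travel, and let go so that both buttons spring out and it stays locked. Do not disturb the jar on the deck, the bottle, the tip box or the beaker, and keep the rack upright.

Things in the scene. Friction and masses are not known exactly. Their poses are not given: they have to be found in the camera images.
- fence (a point): Middle of the lower edge of the fixed fence's rubber face, at deck height. Axes: z up, y along the clamping lane from the clamp towards the fence, x across the lane, away from the robot; they turn with the shaker. The fence is an upright plate 90 mm wide and 40 mm high, centred on the lane, its face looking to -y; its back and brackets reach to y = +23 mm.
- shaker: Orbital shaker, fixed to the bench, a white box with an aluminium deck 100 mm high, 260 (x) by 300 mm (y); origin at the centre of its underside, axes as the fence's. The lane runs along x = -35 mm; a channel 36 mm wide and 14 mm deep with toothed walls runs along its middle and a rack stands astride it. An empty flask clamp, 80 mm across, 50 mm high, is screwed on at x = 83, y = 20 mm.
- clamp_grip (a point): Point midway between the sliding clamp's two side buttons, 34 mm above the deck; axes as the fence's. The clamp is a grey block 44 mm wide (x), 62 mm long (y -28 to +34) and 50 mm high. Black ribbed buttons on its -x and +x sides, faces 26 mm long, 22 mm high, 58 mm apart when out, 46 mm squeezed. The free jaw face is 60 mm ahead (+y).
- jaw_face (a point): Centre of the rubber face of the clamp's sprung jaw, 20 mm above the deck, looking to +y at the fence. The jaw is a plate 70 mm wide, 36 mm high and 10 mm thick on two guide pins ahead of the clamp; it gives up to 10 mm back towards the clamp.
- clamp (a joint): Place of the clamp along the lane, in m: the gap between the fence and the free jaw face is 0.030 + this value. 0 is nearest the fence; it grows to 0.135 as the clamp opens (towards -y). It starts too far closed for the rack. With both buttons squeezed it slides with 1 to 3 N; let go, it snaps into the nearest of the notches, 5 mm apart, and withstands 50 N.
- jaw (a joint): How far the sprung jaw is pushed back into the clamp, in m: 0 free, 0.010 at its stop. 3.5 N start it, 6 N half-way, 8.5 N at the stop.
- button_near (a joint): How far the button on the clamp's -x side (towards the robot) is pressed, in m: 0 out and locked in a notch, free beyond 0.0025, 0.006 fully in. Sprung: 11 N to start, 14 N fully in.
- button_far (a joint): How far the button on the clamp's +x side (away from the robot) is pressed, in m; the same as the other.
- rack_center (a point): Point in the loose blue tube rack, 30 mm above the middle of its underside, z up. The rack is 120 mm long (its x), 56 mm wide (its y), 62 mm high, the same either way round; capped tubes stand up to 78 mm. Held mid-length by its long sides, 38 to 60 mm above the underside. About 0.35 kg. Starts on the bench left of the shaker, at any angle.
- bottle: Amber bottle, 70 mm across, 150 mm high, standing on the bench left of the shaker; origin at the centre of its underside. Leave it alone.
- tip_box: Grey box of pipette tips with a clear lid, 122 (its x) by 86 (its y) by 64 mm high, on the bench left of the shaker; origin at the centre of its underside. Leave it alone.
- beaker: Empty glass beaker, 80 mm across, 95 mm high, on the bench right of the shaker; origin at the centre of its underside. Leave it alone.
- jar: Squat glass jar with a white lid, 56 mm across, 55 mm high, standing loose on the shaker's deck behind the lane (its -y half); origin at the centre of its underside. Leave it alone.

How it is judged (in metres and radians):
On the way, in this order (a step that is already met when the one before it is completed fails the run):
1. the clamp is slid back far enough to let the rack in (value of joint clamp above 0.088 m), for 0.1 s.
2. the rack stands on the deck in the lane, in front of the jaw (z of rack_center in the frame of fence between 0.026 and 0.034 m and x of rack_center in the frame of fence between -0.02 and 0.02 m and y of rack_center in the frame of fence between -0.11 and -0.055 m), for 0.2 s.
At the end, for the whole second after the job is handed in: The rack stands upright in the lane, square (0.06 rad), its end at the fence (3 mm), its middle within 12 mm of the lane's centre line; the clamp is at rest, locked, both buttons out (pressed less than 1 mm); the rack pushes its sprung jaw in by 2.5 to 8.5 mm (y of rack_center in the frame of fence between -0.063 and -0.057 m and x of rack_center in the frame of fence between -0.012 and 0.012 m and z of rack_center in the frame of fence between 0.027 and 0.033 m and angle between the x axis of rack_center and the y axis of fence, either way round below 0.06 rad and angle between rack_center's own z axis and vertical below 0.05 rad and value of joint jaw between 0.0025 and 0.0085 m and value of joint each of button_near, button_far below 0.001 m and linear speed of rack below 0.01 m/s and velocity of joint clamp between -0.005 and 0.005 m/s); the robot touches nothing.
It fails at once if the jar, bottle, tip box or beaker is moved more than 20 mm or tipped (distance of any of bottle, tip_box, beaker, jar from where it was at the start of the episode above 0.02 m or angle between any of bottle, tip_box, beaker, jar's own z axis and vertical above 0.3 rad).
It fails at once if the rack is tipped far over (angle between rack_center's own z axis and vertical above 0.6 rad).
It also fails if it takes over 58 s, if anything falls off the work surface, if the arm or the gripper's body presses on something with over 40 N, if the wrist force passes 120 N, or if a joint passes its speed limit or range.

### The arm

A 7-joint arm with a two-finger parallel gripper is mounted at the origin on the work surface. World frame = base frame: x ahead of the robot, y to its left, z up, the work surface at z = 0. Lengths are in m, angles in degrees, forces in N, time in s.
With the tool pointing down it reaches from about 0.4 to 0.9 m from the base axis. Payload 5.6 kg.
Tool frame: the origin (TCP) lies between the finger pads; the fingertips stand 19 mm ahead of it and the grasp point (between the pads) is the TCP (nose_length is the distance from the TCP to the fingertips, in m); z points along the fingers, x is the direction in which the jaws open and shut, and the axes are right-handed (so a half turn about z gives the same grasp; the last joint's range is limited). The gripper opens to 92 mm and grips with 3 to 60 N. Pads are 20 mm wide; open, the fingers measure 128 mm over their backs; the gripper's body (75 mm by 189 mm) begins 69 mm behind the grasp point.
Start: joints at [-2.464, 26.786, -0.665, 91.828, 0.344, 61.387, -3.226], TCP at [0.65, -0, 0.234] pointing down, gripper open.
Joint ranges: [-144.91, 144.91], [-17.63, 115.5], [-89.93, 88.59], [15.96, 139.68], [-74.01, 254.01], [8.47, 105.57], [-167.45, 167.45]. Speed limits (degrees/s): [147.25, 147.25, 180, 180, 180, 180, 180].

### API

Orientations are given as a 3x3 rotation matrix whose columns are the frame's x, y, z axes.
In Python, from cell import * gives the robot as it stands. The module is installed in compiled form; this text tells all that it offers. Calls block until the motion is done:
- move_ptp(position, orientation): joint-space move of the TCP to a pose.
- move_straight(position, frame=None, max_speed=0.15, until_force=None): straight line of the TCP; frame=None keeps the orientation; max_speed is the mean speed in m/s. With until_force (N) it stops when the force on the tool has changed by that much, and returns True; else False.
- movej(angles): joint-space move.
- move_gripper(opening): opening from 0.0 (shut) to 1.0 (fully open); the grip force is fixed at half the most; returns when the fingers have stopped.
- sleep(seconds).
- ik(position, orientation): joint angles nearest the present ones, or None.
- get_state(): the state.
- camera(name): name is "scene" or "side" or "wrist"; returns (picture, depth): 400x640x3 uint8, red, green, blue; 400x640 float32, m along the optical axis (not along the pixel's ray), 0 where there is no reading.
- camera_info(name): a dict with "fx", "fy", "cx", "cy" (pixels), "cam_to_world" (4x4, takes a point from camera to world coordinates); the wrist camera has in their place "T_tool_cam" (4x4, takes a point from camera to tool coordinates, whose origin is the TCP and whose axes are the tool frame's). Camera axes: x right, y down, z forward; pixel columns grow to the right and rows downward; lengths in m; the calibration is good to about 2 mm. A picture is of the moment at which its call begins: read the wrist's pose just before it. camera_info takes no time and is no camera call.
A pose or a line that the arm cannot do raises Unreachable and nothing moves.
- close_job(): hands the job in, once; it reports no verdict.
The state is a dict: "clock": time; "q": joint angles; "qvel": joint speeds; "tau": joint torques, N m; "eef_pos": TCP position; "ee_rot": TCP orientation; "contact_force": force on the tool from outside, world axes, zero at the start; "moment": the same for the moment, N m; "gripper_width": opening from 0.0 (shut) to 1.0 (fully open).
Only numpy, scipy, OpenCV 4.12 (cv2) and the standard library are available. Lean on these libraries where they do the work, as an engineer would, in place of code of your own. Each camera call takes 0.05 s, during which the arm holds its last target.

## Working session

There is one attempt and no reset: what is moved stays moved. The work goes in short steps, each a Python script; the robot and the scene stay as the last script left them, time stands still between calls to the robot, and variables do not carry over. Pictures are saved under pics/ and viewed, and the job is handed in when it is done.

```bash
ls; mkdir -p pics; python3 - <<'E'
from cell import *
import cv2, numpy as np
s=get_state(); print(s)
for n in("scene","side","wrist"):
    p,d=camera(n); cv2.imwrite(f"pics/a_{n}.png",p[:,:,::-1]); np.savez(f"a_{n}.npz",p=p,d=d); print(n,camera_info(n))
E
```

```text
pics
{'clock': 0.0, 'q': array([-2.4612908 , 26.83612735, -0.66467334, 91.88143879,  0.34429371,
       61.38557368, -3.22623158]), 'qvel': array([-0.07156625,  0.10293576,  0.01696955,  0.01718012, -0.11947205,
       -0.04286215, -0.0177919 ]), 'tau': array([-3.39112758e-04, -5.20573139e+01, -1.31628491e-02, -2.43752271e+01,
       -5.67366311e-02,  1.73054746e-02,  1.50106093e-04]), 'eef_pos': array([ 6.49447351e-01, -9.94828376e-05,  2.32635134e-01]), 'ee_rot': array([[ 9.99998443e-01, -1.12048150e-04, -1.76086602e-03],
       [-1.12281100e-04, -9.99999985e-01, -1.32194458e-04],
       [-1.76085119e-03,  1.32391964e-04, -9.99998441e-01]]), 'contact_force': array([ 0.16225243, -0.14530368,  0.18548797]), 'moment': array([-0.01500727, -0.00163326,  0.06196566]), 'gripper_width': 1.002078258969801}
scene {'fx': 459.68068672203833, 'fy': 459.68068672203833, 'cx': 321.4778912348861, 'cy': 194.9967229591441, 'cam_to_world': array([[ 0.24496601,  0.62591593, -0.74041941,  1.62233255],
       [ 0.96949733, -0.16456802,  0.1816378 , -0.31764215],
       [-0.00815936, -0.76232973, -0.64713
[... 217 characters left out ...]
1783132, -0.51929266,  0.46373842,  0.1685968 ],
       [-0.69603909, -0.52021785,  0.49487673, -0.49038373],
       [-0.01574085, -0.67801808, -0.73487666,  0.79079584],
       [ 0.        ,  0.        ,  0.        ,  1.        ]])}
wrist {'fx': 302.68921632237016, 'fy': 302.68921632237016, 'cx': 318.61526484537137, 'cy': 198.60051049512566, 'T_tool_cam': array([[ 9.99999848e-01,  5.13635877e-04, -2.00557545e-04,
        -7.92497160e-04],
       [-4.47966187e-04,  9.68848191e-01,  2.47654966e-01,
        -7.00407612e-02],
       [ 3.21514290e-04, -2.47654838e-01,  9.68848274e-01,
        -1.50824031e-01],
       [ 0.00000000e+00,  0.00000000e+00,  0.00000000e+00,
         1.00000000e+00]])}
```

View pics/a_scene.png

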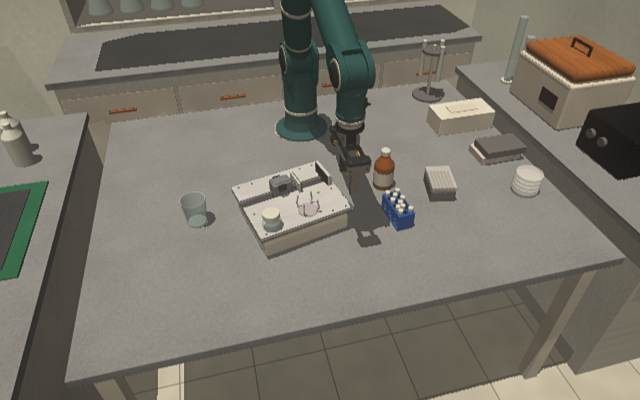

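View pics/a_side.png

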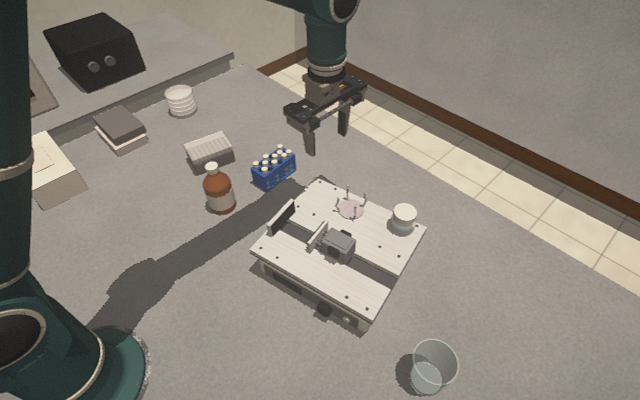

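View pics/a_wrist.png

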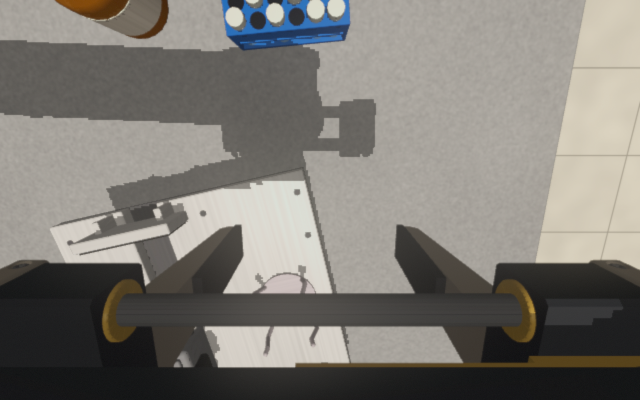

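The scene camera shows the shaker at about (290,205), the rack at (398,208), the bottle at (384,170), the jar at (271,217) and the beaker at (195,210). In the side view the fence is at (283,217), the clamp at (340,245) and the jar at (403,218). Next I'll turn the depth into metric positions.

```bash
cat > h.py <<'E'
import numpy as np, cv2
from cell import *
def cloud(n,p,d,info=None,T=None):
    i=info or camera_info(n)
    if T is None: T=i["cam_to_world"]
    v,u=np.mgrid[0:400,0:640]
    P=np.stack([(u-i["cx"])/i["fx"]*d,(v-i["cy"])/i["fy"]*d,d],-1)
    return P@T[:3,:3].T+T[:3,3]
def wristT(s):
    M=np.eye(4);M[:3,:3]=s["ee_rot"];M[:3,3]=s["eef_pos"]
    return M@camera_info("wrist")["T_tool_cam"]
E
python3 - <<'E'
from h import *
for n in("scene","side"):
    z=np.load(f"a_{n}.npz");p=z["p"];d=z["d"];W=cloud(n,p,d)
    m=(d>0)&(W[...,0]>.3)&(W[...,0]<1.0)&(abs(W[...,1])<.45)
    X=W[m]
    ms=m&(abs(W[...,2]-.1)<.006)
    # largest comp
    k=cv2.morphologyEx(ms.astype(np.uint8),cv2.MORPH_OPEN,np.ones((3,3)))
    k2=cv2.dilate(k,np.ones((7,7)));_,l,st,_=cv2.connectedComponentsWithStats(k2)
    j=1+st[1:,4].argmax();mm=(l==j)&(k>0)
    Q=W[mm];print(n,"deck z",np.median(Q[:,2]),"rect",cv2.minAreaRect(Q[:,:2].astype(np.float32)),cv2.minAreaRect(Q[:,:2].astype(np.float32))[0])
    t=m&(abs(W[...,2])<.02);print("bench z",np.median(W[t][:,2]))
    hsv=cv2.cvtColor(p,cv2.COLOR_RGB2HSV)
    bl=m&(hsv[...,0]>105)&(hsv[...,0]<130)&(hsv[...,1]>120)
    Q=W[bl];print("blue",bl.sum(),Q.min(0),Q.max(0)); 
    top=Q[Q[:,2]>.055];print("bluetop",len(top),cv2.minAreaRect(top[:,:2].astype(np.float32)),"all",cv2.minAreaRect(Q[:,:2].astype(np.float32)))
    # top-down height picture
    im=np.zeros((450,350,3),np.uint8)
    for (x,y,zz),c in sorted(zip(X.tolist(),p[m].tolist()),key=lambda t:t[0][2]):
        cv2.circle(im,(int((.45-y)*500) if 0 else int((0.45-y)*388),int((1.0-x)*640)),2,c[::-1],-1)
    v=np.zeros((560,720,3),np.uint8)
    for (x,y,zz),c in sorted(zip(X.tolist(),p[m].tolist()),key=lambda t:t[0][2]):
        cv2.circle(v,(int((.45-y)*800),int((1.0-x)*800)),2,c[::-1],-1)
    cv2.imwrite(f"pics/top_{n}.png",v)
E
```

```text
scene deck z 0.10197850987586421 rect ((0.5390084981918335, -0.15259605646133423), (0.2687574625015259, 0.3019775450229645), 13.393871307373047) (0.5390084981918335, -0.15259605646133423)
bench z 0.001980364845830529
blue 221 [0.55699117 0.14639693 0.00236743] [0.68033963 0.21133197 0.06963108]
bluetop 144 ((0.6189669370651245, 0.17884038388729095), (0.11843458563089371, 0.05635170266032219), 5.76818323135376) all ((0.617222785949707, 0.1786653846502304), (0.12440518289804459, 0.05673599615693092), 4.985553741455078)
side deck z 0.09915739416397817 rect ((0.5952416658401489, -0.13839830458164215), (0.14978952705860138, 0.29943689703941345), 12.904834747314453) (0.5952416658401489, -0.13839830458164215)
bench z -0.0009209353592015135
blue 181 [ 0.55535073  0.14909614 -0.00135501] [0.67499448 0.2709317  0.06610448]
bluetop 141 ((0.6162614226341248, 0.1803736537694931), (0.118595652282238, 0.057105906307697296), 5.670021057128906) all ((0.6165928840637207, 0.2092767357826233), (0.12421610206365585, 0.11402386426925659), 4.446005821228027)
```

```bash
python3 -c "
import cv2,numpy as np
a=cv2.imread('pics/a_scene.png')[130:270,170:470];cv2.imwrite('pics/cs.png',cv2.resize(a,None,fx=2.6,fy=2.6))
a=cv2.imread('pics/a_side.png')[130:350,150:470];cv2.imwrite('pics/cd.png',cv2.resize(a,None,fx=2.5,fy=2.5))"
```

```text
(no output)
```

View pics/top_scene.png

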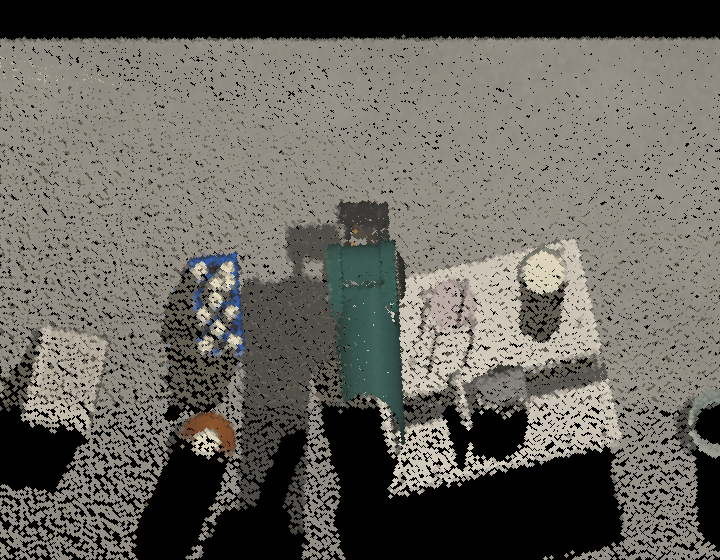

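View pics/top_side.png

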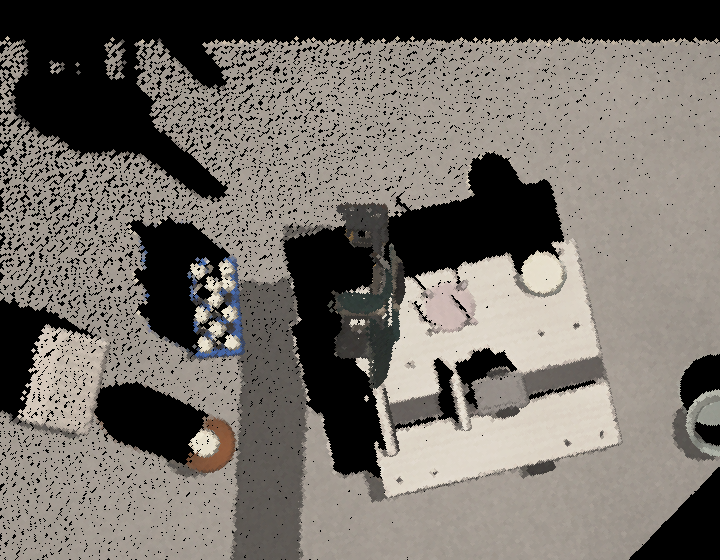

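View pics/cd.png

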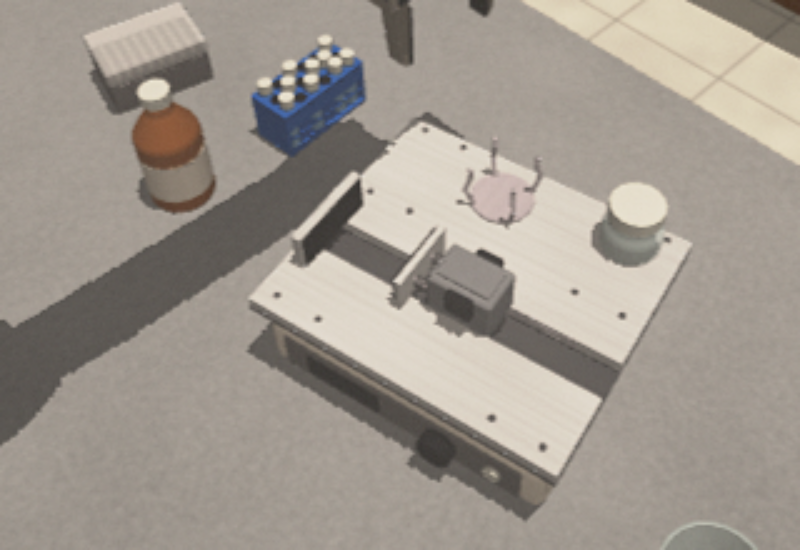

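Shaker yaw is about 13°, with its +y axis to the robot's left. The rack's long axis lies about 5.7° from world x, centred near (0.618, 0.180). I'll look from above the clamp with the wrist camera.

```bash
cat >> h.py <<'E'
YAW=np.deg2rad(13.2)
def Rdown(yaw):
    c,s=np.cos(yaw),np.sin(yaw)
    return np.array([[c,s,0],[s,-c,0],[0,0,-1.]])
E
python3 - <<'E'
from h import *
c=np.array([.539,-.1526]);R=np.array([[np.cos(YAW),-np.sin(YAW)],[np.sin(YAW),np.cos(YAW)]])
p=c+R@[-.035,-.02]
move_ptp([*p,.27],Rdown(YAW)); sleep(.3)
for n in("wrist","scene","side"):
    s=get_state();pc,d=camera(n);T=wristT(s) if n=="wrist" else None
    cv2.imwrite(f"pics/b_{n}.png",pc[:,:,::-1]);np.savez(f"b_{n}.npz",p=pc,d=d,T=wristT(s))
print(s["clock"],s["eef_pos"],s["q"])
E
```

```text
1.475 [ 0.5097945  -0.17957122  0.2697537 ] [ 1.61349391e+01  1.41344394e+01 -3.28164727e-01  1.05025534e+02
  8.93386762e-02  6.08616882e+01  2.90270855e+01]
```

View pics/b_wrist.png

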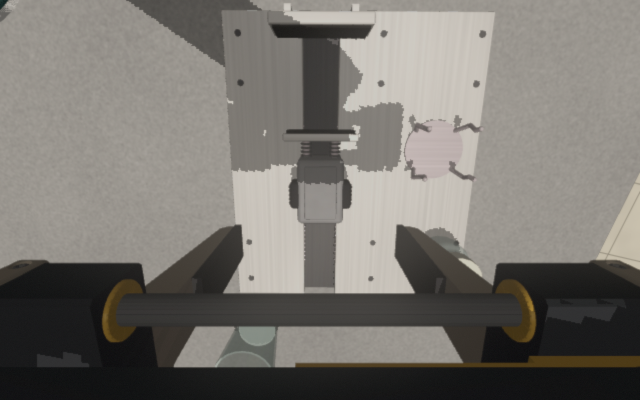

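The wrist view shows the fence at rows 12–38 (columns 270–375), the jaw plate at row 133, the clamp at (320,190) with buttons at (293,193) and (347,193), and the channel centred near column 320. Next I'll measure these in metres.

```bash
python3 - <<'E'
from h import *
z=np.load("b_wrist.npz");W=cloud("wrist",z["p"],z["d"],T=z["T"]);p=z["p"];d=z["d"]
R=np.array([[np.cos(YAW),-np.sin(YAW)],[np.sin(YAW),np.cos(YAW)]])
c=np.array([.539,-.1526])
L=(W[...,:2]-c)@R   # shaker coords approx
vis=d>0; H=W[...,2]
rows=np.mgrid[0:400,0:640][0]; vis&=rows<225
deck=vis&(abs(L[...,0])<.15)&(abs(L[...,1])<.17)
dk=deck&(abs(H-.1)<.01);print("deck z",np.median(H[dk]))
z0=np.median(H[dk])
# edges of deck per row bands
def med(m,ax): return np.median(L[m][:,ax])
for r in range(50,225,25):
    m=dk[r];xs=L[r][m]; print(r,"deck x",xs[:,0].min(),xs[:,0].max(),"y",np.median(xs[:,1]))
top=dk&(abs(L[...,0])<.1);print("deck ymax",np.percentile(L[top][:,1],99.5))
# channel
ch=deck&(H<z0-.008)&(H>z0-.02)&(abs(L[...,0]+.035)<.03)
pts=L[ch]
for a in np.arange(-.1,.12,.02):
    q=pts[(pts[:,1]>a)&(pts[:,1]<a+.02)]
    if len(q)>20: print("chan y%.2f"%a,q[:,0].min(),q[:,0].max(),(q[:,0].min()+q[:,0].max())/2)
for nm,lo,hi in(("clamp top",.045,.056),("jaw/fence",.031,.0405)):
    m=deck&(H-z0>lo)&(H-z0<hi)&(abs(L[...,0]+.035)<.06)
    k,l,st,ce=cv2.connectedComponentsWithStats(m.astype(np.uint8))
    for i in range(1,k):
        if st[i,4]>30:
            q=L[l==i];print(nm,st[i],"x",q[:,0].min(),q[:,0].max(),"y",q[:,1].min(),q[:,1].max(),"h",np.median(H[l==i])-z0,cv2.minAreaRect(q.astype(np.float32)))
E
```

```text
deck z 0.09970408042837026
50 deck x -0.12737395206977983 0.13007952669123712 y 0.11828626125531543
75 deck x -0.1280923176227129 0.13083287190293516 y 0.09553846433193915
100 deck x -0.12785924416686903 0.13125882499662306 y 0.07198332846756778
125 deck x -0.12737300084349717 0.13020455101945133 y 0.047431108485649534
150 deck x -0.12856782174724946 0.12977143017236484 y 0.02196180453422946
175 deck x -0.12801204896423868 0.13067095861833744 y -0.004685355805803079
200 deck x -0.12759723257857758 0.12905948066837253 y -0.03233913988630485
deck ymax 0.1515285773579806
chan y-0.08 -0.05202697251940127 -0.01617011218780233 -0.034098542353601796
chan y0.00 -0.04461316825302543 -0.022601712845399462 -0.03360744054921244
chan y0.02 -0.04460534789199861 -0.02267899197213582 -0.033642169932067215
chan y0.04 -0.05176839563312486 -0.015608700262491147 -0.033688547947808005
chan y0.06 -0.051719153831558964 -0.01557026260524998 -0.03364470821840447
chan y0.08 -0.05165012869206763 -0.015471546677755934 -0.03356083768491178
chan y0.10 -0.05145485988245445 -0.015382642516266672 -0.03341875119936056
clamp top [ 296  161   54   62 2375] x -0.056163004508244206 -0.006335829290808852 y -0.04257462711487508 0.01612812428541906 h 0.04907348007936363 ((-0.03128530830144882, -0.013127323240041733), (0.04975295439362526, 0.05866440385580063), 0.3639010190963745)
jaw/fence [ 267   11  109   19 1683] x -0.07840221356050509 0.011580559490606929 y 0.12754737111232342 0.1402913324357367 h 0.03918937903175834 ((-0.03343783691525459, 0.1338648498058319), (0.012704042717814445, 0.08998972922563553), 89.65850830078125)
jaw/fence [283 130  76  12 817] x -0.0679876469064302 0.0012063242281885218 y 0.0333642016224726 0.043354964674082126 h 0.0373661113432015 ((-0.03339623287320137, 0.03832295909523964), (0.0691954717040062, 0.00998840481042862), 0.08936017751693726)
```

```bash
cat >> h.py <<'E'
_R0=np.array([[np.cos(YAW),-np.sin(YAW)],[np.sin(YAW),np.cos(YAW)]])
FENCE=np.array([.539,-.1526])+_R0@[-.0333,.1275]
YF=np.deg2rad(13.0);RF=np.array([[np.cos(YF),-np.sin(YF)],[np.sin(YF),np.cos(YF)]])
Z0=.0997
def F(x,y,z): return np.array([*(FENCE+RF@[x,y]),Z0+z])
def inF(P): return np.array([*(RF.T@(np.array(P)[:2]-FENCE)),P[2]-Z0])
def rep(t=""):
    s=get_state();print(t,"t%.2f"%s["clock"],"F",inF(s["eef_pos"]).round(4),"f",s["contact_force"].round(1),"g%.3f"%s["gripper_width"]);return s
def shot(n,f):
    s=get_state();pc,d=camera(n);cv2.imwrite(f"pics/{f}.png",pc[:,:,::-1]);np.savez(f"{f}.npz",p=pc,d=d,T=wristT(s))
E
python3 - <<'E'
from h import *
print(FENCE)
y=-(.085+.06)
move_ptp(F(0,y,.10),Rdown(YF));rep()
print(move_straight(F(0,y,.034),max_speed=.1,until_force=15));rep("down")
move_gripper(0.0);sleep(.2);rep("sq")
shot("wrist","c_wrist")
E
```

```text
[ 0.47746509 -0.03607277]
 t1.91 F [-0.0002 -0.1449  0.0998] f [ 0.3 -0.7 -1.1] g1.003
False
down t2.72 F [ 0.0006 -0.1453  0.0347] f [-0.1  0.5  0.8] g1.001
sq t3.69 F [ 0.0007 -0.1451  0.0346] f [0.9 0.4 5.6] g0.490
```

View pics/c_wrist.png

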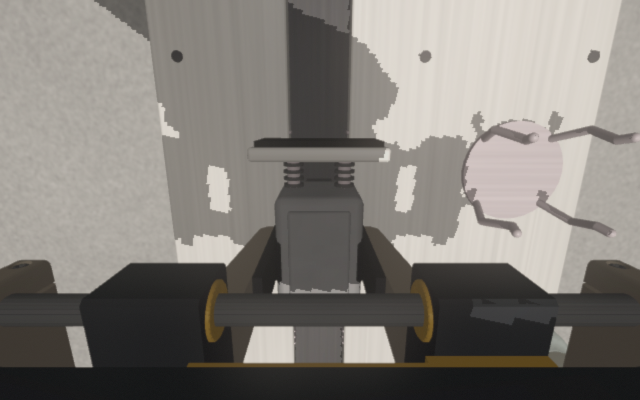

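The fingers are on both sides of the clamp at columns 265–375 and both buttons are in: 45 mm across the pads. Sliding it back.

```bash
python3 - <<'E'
from h import *
print(move_straight(F(.0005,-.218,.0346),max_speed=.06,until_force=25));rep("slid")
sleep(.2);move_gripper(1.0);rep("open")
move_straight(F(0,-.218,.12));sleep(.2);rep("up")
shot("wrist","d_wrist");shot("scene","d_scene");shot("side","d_side")
E
```

```text
False
slid t5.11 F [ 0.0007 -0.2184  0.0347] f [2.2 0.  3.3] g0.485
open t6.13 F [ 0.0004 -0.218   0.0345] f [-1.1  0.3 -0.8] g1.002
up t7.05 F [-0.0005 -0.2176  0.1188] f [-1.2  0.1  0.5] g0.999
```

View pics/d_wrist.png

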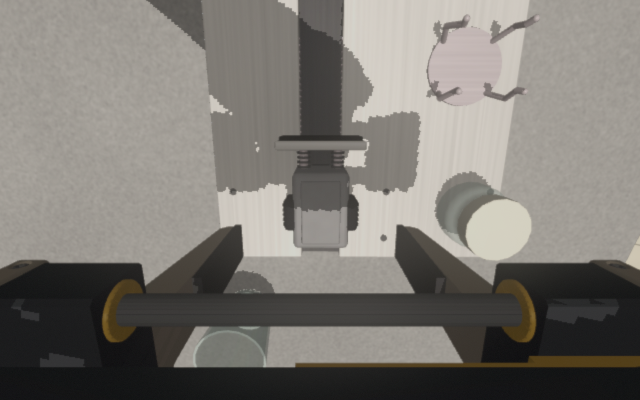

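View pics/d_side.png

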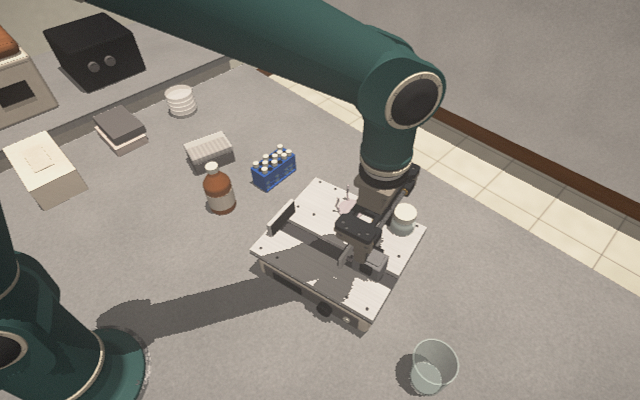

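The clamp slid back with its jaw at row 140; the jar and beaker are untouched. Next I'll compute the jaw gap and go look at the rack.

```bash
python3 - <<'E'
from h import *
z=np.load("d_wrist.npz");W=cloud("wrist",z["p"],z["d"],T=z["T"])
L=(W[...,:2]-FENCE)@RF;H=W[...,2]-Z0
rows=np.mgrid[0:400,0:640][0]
m=(z["d"]>0)&(rows<225)&(H>.031)&(H<.0405)&(abs(L[...,0])<.05)&(L[...,1]>-.19)&(L[...,1]<-.1)
q=L[m];print("jaw x",q[:,0].min(),q[:,0].max(),"front y",q[:,1].max())
move_ptp([.615,.18,.27],Rdown(np.deg2rad(95.7)));sleep(.3);rep()
print(get_state()["q"])
shot("wrist","e_wrist")
z=np.load("e_wrist.npz");p=z["p"];W=cloud("wrist",p,z["d"],T=z["T"])
hsv=cv2.cvtColor(p,cv2.COLOR_RGB2HSV)
b=(z["d"]>0)&(hsv[...,0]>105)&(hsv[...,0]<130)&(hsv[...,1]>120)
print("h",np.percentile(W[b][:,2],[5,50,95]))
t=b&(W[...,2]>.057)&(W[...,2]<.067);q=W[t][:,:2].astype(np.float32);print(len(q),cv2.minAreaRect(q),q.min(0),q.max(0))
E
```

```text
jaw x -0.03456667551599597 0.03481163966121322 front y -0.15832546134884073
 t9.12 F [0.1826 0.1788 0.1703] f [-0.4  0.4 -0.6] g1.000
[ -2.3535824   26.31931492 -23.31309662  89.82332161  11.07340489
  66.15313462  67.63269384]
h [0.06046821 0.0616117  0.06282499]
1229 ((0.6156465411186218, 0.18349510431289673), (0.11886458843946457, 0.05442935600876808), 4.719158172607422) [0.5542558 0.1516786] [0.67691654 0.2149828 ]
```

View pics/e_wrist.png

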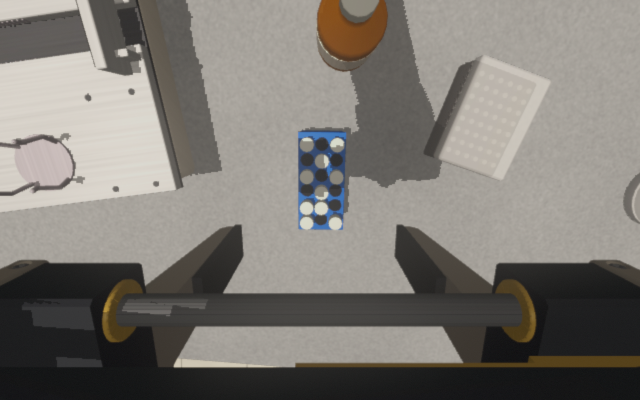

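The rack is at columns 298–345, rows 130–230, with free space on both long sides. Its centre is (0.616, 0.183) and its yaw about 5°. Grasping it.

```bash
python3 - <<'E'
from h import *
R=Rdown(np.deg2rad(95.0))
move_straight([.6155,.183,.15],frame=R,max_speed=.2)
print(move_straight([.6155,.183,.049],max_speed=.1,until_force=12));rep("down")
move_gripper(0.0);sleep(.2);s=rep("grip");print(s["eef_pos"])
move_straight([.6155,.183,.08],max_speed=.08);rep("lift1")
move_straight([.6155,.183,.25],max_speed=.2);sleep(.2);rep("lift2")
shot("side","f_side");shot("wrist","f_wrist")
E
```

```text
False
down t11.07 F [ 0.1844  0.1825 -0.05  ] f [-0.1 -0.   0.9] g1.003
grip t11.91 F [ 0.1838  0.1822 -0.0506] f [-0.5 -0.5  2.3] g0.608
[0.6155755  0.18278438 0.04912741]
lift1 t12.45 F [ 0.1839  0.1824 -0.0192] f [-0.  -0.3 -4.4] g0.613
lift2 t13.65 F [0.1832 0.1823 0.1488] f [ 0.6  0.3 -3.9] g0.607
```

View pics/f_side.png

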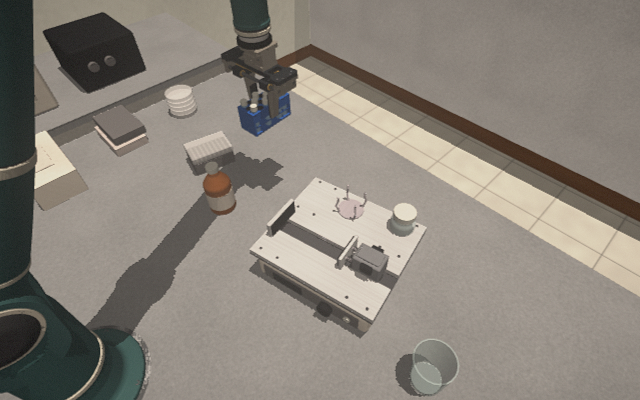

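View pics/f_wrist.png

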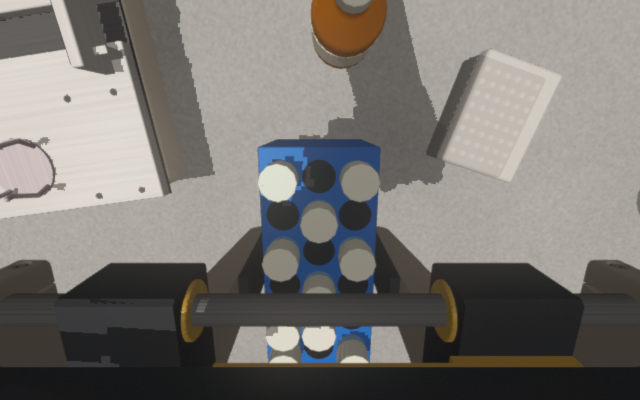

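The rack is held level and the caps are visible in the wrist view. I'll measure the leading end in the tool frame.

```bash
python3 - <<'E'
from h import *
z=np.load("f_wrist.npz");p=z["p"];Tc=camera_info("wrist")["T_tool_cam"]
W=cloud("wrist",p,z["d"],T=Tc)
hsv=cv2.cvtColor(p,cv2.COLOR_RGB2HSV)
b=(z["d"]>0)&(hsv[...,0]>105)&(hsv[...,0]<130)&(hsv[...,1]>100)
b[230:]=0
q=W[b];print("z",np.percentile(q[:,2],[2,25,50,75,98]))
t=q[(abs(q[:,2]-np.median(q[:,2]))<.004)]
print("end y",t[:,1].min(),"x",t[:,0].min(),t[:,0].max())
for a in np.arange(-.03,.03,.01):
    w=t[(t[:,0]>a)&(t[:,0]<a+.01)]; print(a.round(3),w[:,1].min() if len(w) else None)
a=np.deg2rad(95)
s=get_state();zu=s["ee_rot"];print(zu.round(3))
E
```

```text
z [-0.01379679 -0.01290713 -0.0124642  -0.01194028  0.02297285]
end y -0.059351080661911346 x -0.026958618150110927 0.028667309506876418
-0.03 -0.05933798035707376
-0.02 -0.059304654178166584
-0.01 -0.05930640833201463
0.0 -0.05932158849656946
0.01 -0.059351080661911346
0.02 -0.05933130433145772
[[-0.087  0.996 -0.001]
 [ 0.996  0.087 -0.   ]
 [-0.    -0.001 -1.   ]]
```

```bash
python3 - <<'E'
from h import *
R=Rdown(YF)
a=np.array([.6155,.183,.25]);b=F(0,-.068,.16)
move_straight(a*.5+b*.5+[.02,0,.005],frame=Rdown(np.deg2rad(54)),max_speed=.15)
move_straight(b,frame=R,max_speed=.15);sleep(.2);rep("above")
move_straight(F(0,-.068,.062),max_speed=.12);sleep(.2);rep("near");print(get_state()["q"])
shot("wrist","g_wrist");shot("side","g_side")
E
```

```text
above t16.33 F [ 0.0004 -0.0674  0.1599] f [ 0.1  0.1 -3.5] g0.606
near t17.50 F [ 0.0004 -0.0682  0.0627] f [ 0.3  0.3 -3.3] g0.609
[ 11.14729776  18.26254396  -3.80701831 115.58802053   1.65795471
  46.1147466   19.37896183]
```

View pics/g_wrist.png

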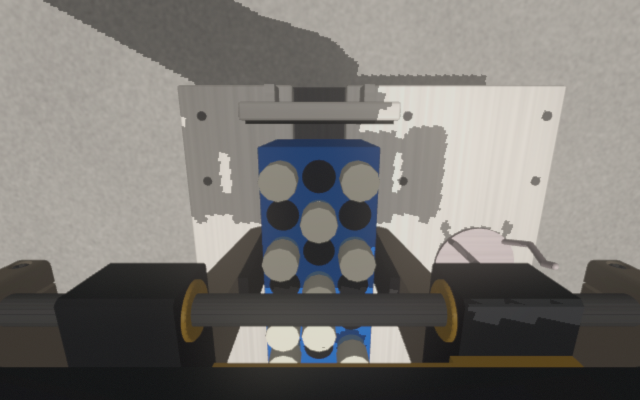

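View pics/g_side.png

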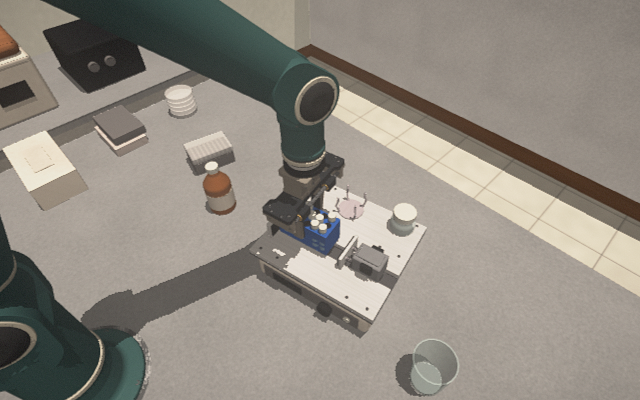

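The rack is centred over the channel (columns 258–380 against fence 239–400), just in front of the fence. Lowering and releasing.

```bash
python3 - <<'E'
from h import *
print(move_straight(F(0,-.068,.0475),max_speed=.03,until_force=4));rep("down")
move_gripper(1.0);sleep(.3);rep("open")
move_straight(F(0,-.068,.14),max_speed=.15)
move_straight(F(0,-.15,.19),max_speed=.2);sleep(.2);rep()
shot("wrist","h_wrist")
z=np.load("h_wrist.npz");p=z["p"];W=cloud("wrist",p,z["d"],T=z["T"])
L=(W[...,:2]-FENCE)@RF;H=W[...,2]-Z0
hsv=cv2.cvtColor(p,cv2.COLOR_RGB2HSV)
b=(z["d"]>0)&(hsv[...,0]>105)&(hsv[...,0]<130)&(hsv[...,1]>120)&(abs(H-.062)<.004)
q=L[b].astype(np.float32);print("rack top",np.median(H[b]),cv2.minAreaRect(q),q.min(0),q.max(0))
m=(z["d"]>0)&(H>.031)&(H<.0405)&(abs(L[...,0])<.04)&(L[...,1]>-.19)&(L[...,1]<-.14)
m[230:]=0
if m.any(): q=L[m];print("jaw",q.min(0),q.max(0))
m=(z["d"]>0)&(H>.036)&(H<.0425)&(abs(L[...,0])<.05)&(L[...,1]>-.005)&(L[...,1]<.03)
if m.any(): q=L[m];print("fence",q.min(0),q.max(0))
E
```

```text
True
down t18.04 F [-0.0001 -0.0679  0.0492] f [ 0.6 -0.   4.2] g0.607
open t19.02 F [-0.0011 -0.0676  0.0485] f [ 0.2  0.3 -0.5] g1.001
 t20.62 F [-1.000e-04 -1.485e-01  1.892e-01] f [ 0.1  0.6 -0. ] g0.999
rack top 0.06197360488890881 ((-0.0011401250958442688, -0.06100425496697426), (0.055363789200782776, 0.104645274579525), 0.10540619492530823) [-0.0289167  -0.11327766] [ 0.02663158 -0.00867903]
jaw [-0.03458625 -0.18803751] [ 0.03456542 -0.15797066]
fence [-0.04456167  0.00033807] [0.04450819 0.01226374]
```

View pics/h_wrist.png

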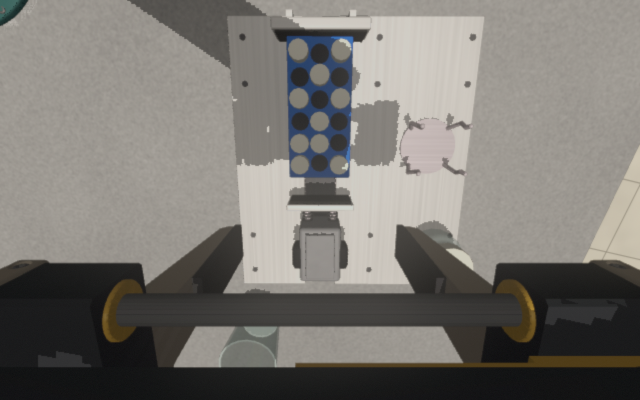

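The rack stands square: its front edge is 8.7 mm from the fence and the angle error is about 0.1°. The jaw is at row 203, behind it. Squeezing the clamp again and sliding it up in steps while watching the force.

```bash
python3 - <<'E'
from h import *
y=-.2190
move_ptp(F(0,y,.12),Rdown(YF))
print(move_straight(F(0,y,.034),max_speed=.12,until_force=15));rep("down")
move_gripper(0.0);sleep(.3);s=rep("sq");y0=inF(s["eef_pos"])[1]
fy=lambda s:(RF.T@s["contact_force"][:2])[1]
base=fy(s)
for dy in(.028,.036,.040,.042,.0435,.045):
    r=move_straight(F(.0003,y+dy,.0342),max_speed=.04 if dy<.03 else .02,until_force=20);sleep(.1)
    s=get_state();print(dy,r,"y",(inF(s["eef_pos"])[1]-y0).round(4),"fy %.1f"%(fy(s)-base),"t%.1f"%s["clock"])
shot("wrist","i_wrist")
E
```

```text
False
down t22.01 F [ 0.0007 -0.2192  0.0349] f [-0.2  0.2  0.6] g1.004
sq t23.08 F [ 0.0007 -0.2192  0.0346] f [1.7 1.3 4.9] g0.489
0.028 False y 0.0291 fy -0.2 t24.0
0.036 False y 0.0363 fy -3.8 t24.7
0.04 False y 0.0401 fy -3.8 t25.1
0.042 False y 0.0416 fy -4.0 t25.5
0.0435 False y 0.0427 fy -6.2 t25.8
0.045 False y 0.0439 fy -6.4 t26.2
```

View pics/i_wrist.png

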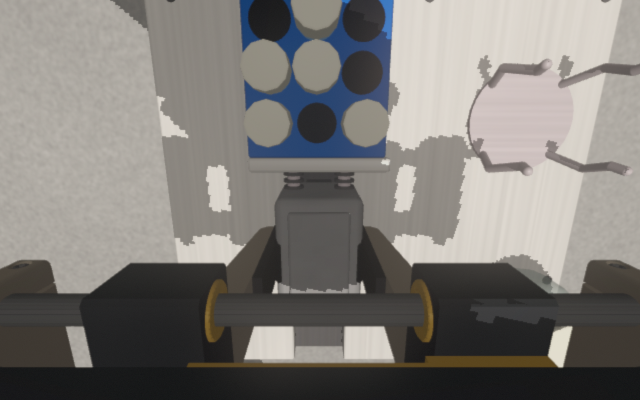

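```bash
cat > jaw.py <<'E'
from h import *
def jm(f,ylo=-.1,yhi=.1):
    z=np.load(f+".npz");p=z["p"];W=cloud("wrist",p,z["d"],T=z["T"]);L=(W[...,:2]-FENCE)@RF;H=W[...,2]-Z0
    hsv=cv2.cvtColor(p,cv2.COLOR_RGB2HSV);blue=(hsv[...,0]>105)&(hsv[...,0]<130)&(hsv[...,1]>90)
    m=(z["d"]>0)&~blue&(H>.033)&(H<.039)&(abs(L[...,0])>.024)&(abs(L[...,0])<.034);m[250:]=0;m&=(L[...,1]>-.2)&(L[...,1]<-.05)
    q=L[m];print(f,"jaw top y",np.percentile(q[:,1],[2,50,98]).round(4),len(q))
    m=(z["d"]>0)&(H>.045)&(H<.053)&(abs(L[...,0])<.012);m[285:]=0
    q=L[m];q=q[q[:,1]<-.06];
    q=q[q[:,1]<np.percentile(q[:,1],2)+.07] if 0 else q
    print("  block top y max",np.percentile(q[:,1],[50,95,99.5]).round(4))
    return
if __name__=="__main__":
    import sys
    for f in sys.argv[1:]: jm(f)
E
python3 jaw.py c_wrist d_wrist i_wrist
```

```text
c_wrist jaw top y [-0.1347 -0.0899 -0.0843] 924
  block top y max [-0.132  -0.1148 -0.112 ]
d_wrist jaw top y [-0.1678 -0.1632 -0.1589] 307
  block top y max [-0.2128 -0.1894 -0.1864]
i_wrist jaw top y [-0.1648 -0.1263 -0.1224] 690
  block top y max [-0.1624 -0.1455 -0.1426]
```

Clamp ≈ 0.0855, and the jaw has compressed roughly 5–7 mm. Letting go and checking from above.

```bash
python3 - <<'E'
from h import *
move_gripper(1.0);sleep(.3);rep("open")
move_straight(F(0,-.175,.15),max_speed=.12);
move_straight(F(0,-.14,.20),max_speed=.15);sleep(.3);rep()
shot("wrist","j_wrist");shot("side","j_side");shot("scene","j_scene")
z=np.load("j_wrist.npz");p=z["p"];W=cloud("wrist",p,z["d"],T=z["T"])
L=(W[...,:2]-FENCE)@RF;H=W[...,2]-Z0
hsv=cv2.cvtColor(p,cv2.COLOR_RGB2HSV)
b=(z["d"]>0)&(hsv[...,0]>105)&(hsv[...,0]<130)&(hsv[...,1]>120)&(abs(H-.062)<.004)
q=L[b].astype(np.float32);print("rack top",np.median(H[b]),cv2.minAreaRect(q),q.min(0),q.max(0))
m=(z["d"]>0)&(H>.036)&(H<.0425)&(abs(L[...,0])>.032)&(abs(L[...,0])<.05)&(L[...,1]>-.01)&(L[...,1]<.03)
q=L[m];print("fence",q.min(0),q.max(0))
m=(z["d"]>0)&(H>.045)&(H<.053)&(abs(L[...,0]-.0)<.04);m[285:]=0
q=L[m];q=q[q[:,1]<-.13];print("block+?",q.min(0),q.max(0))
# buttons: 23..45 above deck either side of block
m=(z["d"]>0)&(H>.03)&(H<.047)&(abs(L[...,0])>.018)&(abs(L[...,0])<.034)&(L[...,1]<-.155)&(L[...,1]>-.195);m[285:]=0
q=L[m];print("buttons x",q[:,0].min(),q[:,0].max())
E
python3 jaw.py j_wrist
```

```text
open t27.36 F [ 0.0003 -0.174   0.0342] f [-0.2 -0.4  0.9] g1.002
 t29.33 F [-0.0004 -0.1403  0.1992] f [0.6 0.2 0.1] g0.999
rack top 0.06202394380455829 ((-0.0008937232196331024, -0.05143791064620018), (0.05508897081017494, 0.10317975282669067), 0.4069961607456207) [-0.0287527  -0.10284025] [2.6712382e-02 9.5594878e-05]
fence [-0.04495353  0.00034575] [0.04496411 0.01230173]
block+? [-0.02824144 -0.19977561] [ 0.02785359 -0.1408488 ]
buttons x -0.03006387225355411 0.029594662873541493
j_wrist jaw top y [-0.166  -0.1264 -0.1203] 138
  block top y max [-0.1692 -0.146  -0.1425]
```

View pics/j_wrist.png

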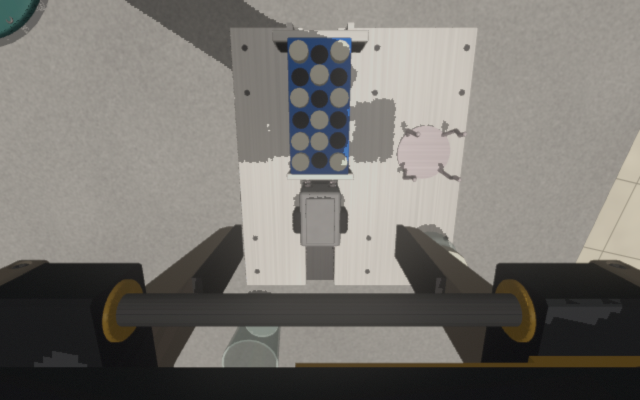

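View pics/j_side.png

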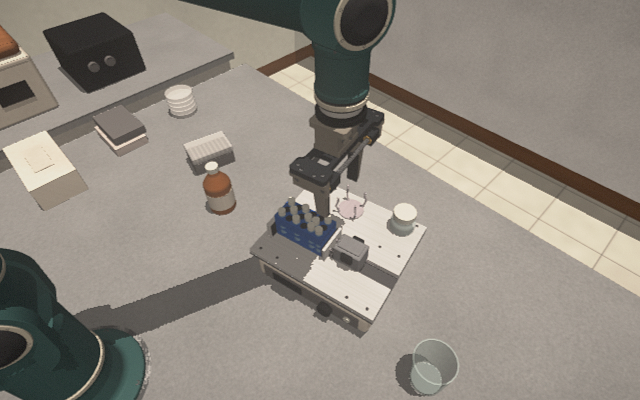

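The rack's front edge is within 0.3 mm of the fence and square to about 0.4°. The buttons are about 59.7 mm apart (out), and the jaw is pressed in about 5 mm. Nothing else has moved, so I'm handing in.

```bash
python3 - <<'E'
from h import *
close_job(); rep()
E
```

```text
the job is handed in; nothing more can be done
the job is handed in; nothing more can be done
```

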